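# Carry a spread circlip down an axle stub to its groove and hold it there

## Robot

A 6-joint arm with a two-finger parallel gripper is mounted at the origin on the work surface. World frame = base frame: x ahead of the robot, y to its left, z up, the work surface at z = 0. Lengths are in m, angles in rad, forces in N, time in s.
With the tool pointing down it reaches from about 0.325 to 0.775 m from the base axis. Payload 9.3 kg.
Tool frame: the origin (TCP) lies midway between the tips of the shut fingers; the grasp point (between the pads) lies hold_point_z behind it (hold_point_z is the distance from the TCP to the grasp point, in m); z points along the fingers, y is the line along which they close (so a half turn about z gives the same grasp; the last joint's range is limited). The gripper opens to 85 mm and grips with 20 to 120 N. Pads are 22 mm wide; open, the fingers measure 114 mm over their backs; the gripper's body (76 mm by 85 mm) begins 54 mm behind the grasp point. The pads swing forward as they close: fully open they stand 13 mm farther back than shut.
Start: joints at [-0.153, 0.259, 0.021, 1.334, 0, 1.418], TCP at [0.55, -0, 0.231] pointing down, gripper open.
Joint ranges: [-3.04, 3.04], [-0.91, 1.82], [-1.04, 1.36], [-1.92, 1.95], [-1.52, 1.45], [-3.14, 3.14]. Speed limits (rad/s): [2.22, 2.22, 2.79, 3.14, 3.14, 3.14].

## Interface

Orientations are given as a 3x3 rotation matrix whose columns are the frame's x, y, z axes.
In Python, from bench import get_obs, snapshot, camera_model, close_job, hold_point_z gives the robot as it stands. The module is installed in compiled form; this text tells all that it offers.
- The arm moves only by the shell command python3 -m crank 'ROWS' [FORCE]. ROWS is JSON, one flat list of numbers, 5 for each row, row after row: the shift along the tool's x, y, z in cm, then the turn about the tool's z in rad, then the finger opening in cm, from 0 to 8.54. In form: [x, y, z, turn, gripper, x, y, z, turn, gripper, ...]. A call has 1 to 10 rows; each row shifts and turns the commanded pose from where the row before left it, along the tool's axes as they then stand; what a row does not reach is not made up. A row lasts 1/12 s, in which the tool goes at most 41.7 mm and 7.16 degrees, less where a joint would pass 70% of its speed; a pose out of reach is approached as far as the arm can. A call with a gripper value outside its range is refused whole. The fingers move at their own pace and stop on an object; FORCE is the grip in N (left out, the last holds). Time passes only in rows, so rows that do not move let the fingers close. It gives the time, the measured TCP pose, the force, the opening and the grip force at its end, in the units of the state.
- get_obs(): the state, without advancing time (a new reading comes with each control period).
- snapshot(name): name is "scene" or "side" or "wrist"; returns (picture, depth): 420x560x3 uint8, red, green, blue; 420x560 float32, m along the optical axis (not along the pixel's ray), 0 where there is no reading.
- camera_model(name): a dict with "fx", "fy", "cx", "cy" (pixels), "T" (4x4, takes a point from camera to world coordinates). Camera axes: x right, y down, z forward; pixel columns grow to the right and rows downward; lengths in m; the calibration is good to about 2 mm. The wrist camera is an equidistant fisheye: a pixel r from the principal point sees the ray r / f radians off the axis. A picture is of the moment at which its call begins: read the wrist's pose just before it. camera_model takes no time and is no camera call; for the wrist camera it gives the pose at the moment of the call.
- close_job(): hands the job in; it is judged then, once.
The state is a dict: "clock": time; "q": joint angles; "qvel": joint speeds; "tau": joint torques, N m; "tcp_pos": TCP position; "orientation": TCP orientation; "force": force on the tool from outside, world axes, zero at the start; "torque": the same for the moment, N m; "grip_width": finger opening in m; "gripper_force": force on a finger pad.
Only numpy, scipy, OpenCV 4.12 (cv2) and the standard library are available. Lean on these libraries where they do the work, as an engineer would, in place of code of your own. Each camera call takes 0.05 s, during which the arm holds its last target. There are 200 camera calls.

## Task

Take the circlip pliers out of their holder by the handles (the circlip is already on their tips), squeeze the handles so that the clip is spread wide, and slide the spread clip down over the upright axle stub, without letting it close on the shaft, until you feel it come to rest flat on the bearing, level with the groove. Press it only lightly. Finish there, still holding the pliers squeezed, with the clip held spread around the shaft and resting lightly on the bearing, so that I can put retaining compound into the groove before the clip closes; leave the bottle, the brass gland and the rubber pad where they are.

Things in the scene. Friction and masses are not known exactly. Their poses are not given: they have to be found in the camera images.
- pliers: Circlip pliers, 171 mm long, 0.25 kg, standing nose down in the holder with a circlip on their tips (it cannot come off). Origin on the pivot bolt, midway between the halves; z up along the tool to the handles, y across the handles (squeezing direction), the clip lies to -x. The pivot joint is 16 x 30 mm (x, y), its underside 10 mm below the origin. Jaws below it, 34 mm over all when spread.
- handle_right: The -y handle (origin at the pivot; the +y one mirrors it). The black sleeves run from 40 to 105 mm above the pivot, 13 mm thick along x. Over both sleeves: free 53 mm at 72 mm height and 63 mm at the top; squeezed to the stop 30 mm, outer faces upright and parallel. Spring and clip push back on each with 4 N at first, 11 N at the stop (at 72 mm): grip with 25 N or more.
- pliers_grip (a point): Where to grip: midway between the two sleeves, 72 mm straight above the pivot; axes as the pliers'.
- handle_left (a joint): How far each handle is squeezed, rad: 0 free, 0.158 on the stop screw, where the clip is fully spread and which keeps it from being overstretched. Squeezing spreads tips and clip. Both handles move alike.
- clip_center (a point): Centre of the spread clip at mid thickness: 28.7 mm to -x of the pliers' axis, 63.5 mm below the pivot, 135.5 mm below pliers_grip; axes as the pliers'. It moves with the held pliers.
- clip: The circlip: open steel ring lying level, 2.5 mm thick, gap and two 10 mm lugs under the pliers' tips. Spread to the stop it is 54 mm inside, 65 mm outside: 2 mm clear of the shaft all round. Free it is about 45 mm wide inside and will not go over the shaft; it clears it from about 0.09 rad of handle travel. In the holder it hangs 35 mm above the work surface. Origin as clip_center.
- holder: Fixed fork on a post, 110 x 90 mm foot; origin on the work surface under the pivot, axes as the hanging pliers'. The pivot joint sits on two tines (tops 90 mm up, slot 23 mm) within rims up to 4 mm high. The fork is open to -x, where the tines end 16 mm from the origin; the post is 27 mm to +x. Out: raise 6 to 14 mm, move at least 30 mm to the holder's -x, then up.
- fixture: Fixed: black base plate 230 x 190 mm, flange, round housing 108 mm wide, upright axle stub. Origin on the axle's axis, 72 mm below the shaft's end; z up. Its height differs by up to 18 mm from case to case. Two toggle clamps with upright red grips stand 90 to 125 mm to its -x, 43 mm either side of its x axis, up to 132 mm above the origin (60 mm above the shaft's end).
- shaft_top (a point): Centre of the axle stub's upper end; z up. Steel shaft 50 mm thick, end chamfered 4 mm (42 mm wide at the end), standing 20 mm out of the bearing.
- groove (a point): Middle of the circlip groove, on the shaft's axis, 18.5 mm below shaft_top; z along the shaft. The groove is 3 mm wide, its lower edge flush with the bearing's face, so a clip lying on the bearing is level with it (its mid thickness 0.25 mm below this point).
- bearing: Ball bearing round the foot of the shaft, rigidly fixed. Its flat steel inner ring, 62 mm wide, on which the clip comes to rest, has its face 20 mm below shaft_top. Origin and axes as fixture.
- bottle: Small white dropper bottle with green label, 44 mm wide, 112 mm tall; loose bystander. Origin under its centre.
- gland: Brass cable gland, 32 mm wide, 40 mm tall, standing; loose bystander. Origin under its centre.
- pad: Black rubber block 46 x 30 x 24 mm; loose bystander. Origin under its centre.

How it is judged:
By the outcome, as a careful person would: the job done as asked, in the order asked, and still so for the second after the job is handed in, while the arm keeps its last pose, push and grip.
It also fails if it takes over 51 s, if anything falls off the work surface, if the arm or the gripper's body presses on something with over 40 N, if the wrist force passes 120 N, or if a joint passes its speed limit or range.

## Working session

There is one attempt and no reset: what is moved stays moved. The work goes in short steps, Python scripts to look and compute and a shell command to move; the robot and the scene stay as the last step left them, time stands still between calls to the robot, and variables do not carry over. Pictures are saved under pics/ and viewed, at most 10 in all, crops included, and the job is handed in when it is done.

```bash
mkdir -p pics; cat > h.py <<'E'
import numpy as np, cv2
from bench import get_obs, snapshot, camera_model, hold_point_z
def cloud(name):
    m=camera_model(name); im,d=snapshot(name)
    v,u=np.mgrid[0:d.shape[0],0:d.shape[1]]
    x=(u-m['cx'])/m['fx']; y=(v-m['cy'])/m['fy']
    P=np.stack([x*d,y*d,d,np.ones_like(d)],-1)@np.array(m['T']).T
    P=P[...,:3].copy(); P[d==0]=np.nan
    return im,d,P
E
python3 - <<'E'
from h import *
o=get_obs();print({k:np.round(v,3).tolist() for k,v in o.items()},hold_point_z)
for n in('scene','side'):
    im,d,P=cloud(n);np.savez(''+n,im=im,P=P,d=d);cv2.imwrite(f'pics/{n}0.png',im[...,::-1])
    print(np.round(camera_model(n)['T'],3).tolist())
E
```

```text
{'clock': 0.0, 'q': [-0.153, 0.259, 0.021, 1.334, 0.0, 1.418], 'qvel': [0.0, 0.002, 0.001, 0.001, 0.0, -0.0], 'tau': [-0.0, -55.564, 34.454, 0.013, -0.0, 0.0], 'tcp_pos': [0.55, 0.0, 0.231], 'orientation': [[-0.0, 1.0, -0.001], [1.0, 0.0, 0.0], [0.0, -0.001, -1.0]], 'force': [0.447, 0.24, -0.283], 'torque': [0.026, 0.006, 0.022], 'gripper_force': 0.0, 'grip_width': 0.085} 0.0187
[[0.392, 0.615, -0.685, 1.249], [0.92, -0.278, 0.277, -0.243], [-0.02, -0.738, -0.674, 0.737], [0.0, 0.0, 0.0, 1.0]]
[[-0.981, -0.106, 0.16, 0.478], [-0.192, 0.553, -0.811, 0.775], [-0.003, -0.826, -0.563, 0.667], [0.0, 0.0, 0.0, 1.0]]
```

View pics/scene0.png

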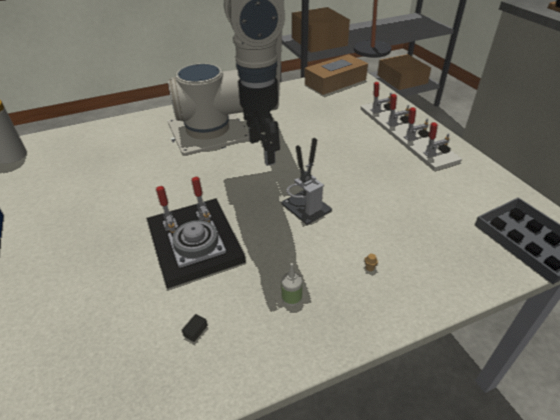

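View pics/side0.png

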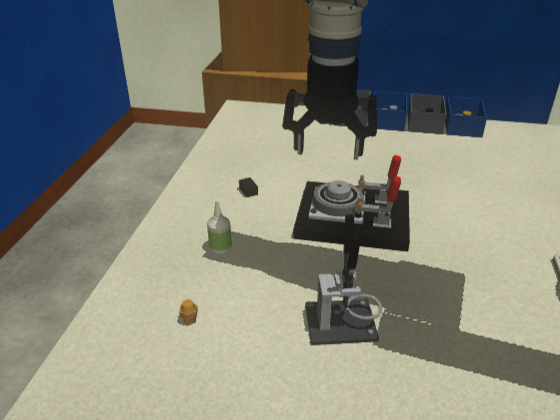

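The scene view shows the pliers at (305,160) in the holder (310,205), with the fixture's shaft at (193,232) and its red clamps at (163,195) and (198,187). In the side view the handles are at (350,240), the clip at (363,310) and the shaft at (338,188). Next I'll measure them.

```bash
python3 - <<'E'
from h import *
S={n:np.load(n+'.npz') for n in('scene','side')}
def box(n,u0,v0,u1,v1):
    return S[n]['P'][v0:v1,u0:u1].reshape(-1,3), S[n]['im'][v0:v1,u0:u1].reshape(-1,3).astype(int)
for n,bx in (('scene',(140,170,245,285)),('side',(290,150,415,245))):
    P,C=box(n,*bx); ok=np.isfinite(P[:,0])
    red=ok&(C[:,0]>110)&(C[:,1]<60)
    lab=None
    R=P[red].astype(np.float32)
    _,l,c=cv2.kmeans(R,2,None,(3,50,1e-5),5,cv2.KMEANS_PP_CENTERS)
    print(n,'red',len(R),np.round(c,4).tolist(),'zmax',R[:,2].max())
    q=P[ok&~red]; c0=c.mean(0)
    # histogram of z in the fixture
    h,e=np.histogram(q[:,2],bins=np.arange(0,.16,.004));print(dict(zip(np.round(e,3),h)))
for n,bx in (('scene',(275,130,335,225)),('side',(300,205,390,345))):
    P,C=box(n,*bx); ok=np.isfinite(P[:,0])
    q=P[ok];h,e=np.histogram(q[:,2],bins=np.arange(0,.24,.01));print(n,dict(zip(np.round(e,3),h)))
    for a,b in((.003,.02),(.03,.042),(.085,.1),(.14,.16),(.16,.18),(.185,.21)):
        k=q[(q[:,2]>a)&(q[:,2]<b)]
        if len(k): print(a,len(k),k.mean(0).round(4),k.min(0).round(4),k.max(0).round(4))
for n,(u0,v0,u1,v1) in (('scene',(135,165,345,285)),('side',(280,145,420,350))):
    cv2.imwrite(f'pics/{n}c.png',cv2.resize(S[n]['im'][v0:v1,u0:u1,::-1],None,fx=3.5 if n=='scene' else 2.8,fy=3.5 if n=='scene' else 2.8,interpolation=cv2.INTER_CUBIC))
E
```

```text
scene red 31 [[0.43389999866485596, -0.133200004696846, 0.13379999995231628], [0.43369999527931213, -0.21809999644756317, 0.13339999318122864]] zmax 0.13634098
{np.float64(0.0): np.int64(1572), np.float64(0.004): np.int64(85), np.float64(0.008): np.int64(89), np.float64(0.012): np.int64(100), np.float64(0.016): np.int64(97), np.float64(0.02): np.int64(1258), np.float64(0.024): np.int64(1850), np.float64(0.028): np.int64(113), np.float64(0.032): np.int64(191), np.float64(0.036): np.int64(183), np.float64(0.04): np.int64(114), np.float64(0.044): np.int64(85), np.float64(0.048): np.int64(65), np.float64(0.052): np.int64(205), np.float64(0.056): np.int64(658), np.float64(0.06): np.int64(110), np.float64(0.064): np.int64(96), np.float64(0.068): np.int64(65), np.float64(0.072): np.int64(71), np.float64(0.076): np.int64(227), np.float64(0.08): np.int64(39), np.float64(0.084): np.int64(14), np.float64(0.088): np.int64(21), np.float64(0.092): np.int64(27), np.float64(0.096): np.int64(23), np.float64(0.1): np.int64(27), np.float64(0.104): np.int64(24), np.float64(0.108): np.int64(24), np.float
[... 3542 characters left out ...]
p.float64(0.16): np.int64(85), np.float64(0.17): np.int64(98), np.float64(0.18): np.int64(99), np.float64(0.19): np.int64(95), np.float64(0.2): np.int64(85), np.float64(0.21): np.int64(0), np.float64(0.22): np.int64(0)}
0.003 2885 [0.5005 0.1034 0.0103] [ 0.421  -0.0847  0.003 ] [0.6037 0.193  0.02  ]
0.03 803 [ 0.5044 -0.0028  0.0368] [ 0.4284 -0.1574  0.03  ] [0.5947 0.1678 0.042 ]
0.085 716 [0.511  0.1438 0.0915] [0.4728 0.1062 0.0851] [0.5426 0.1681 0.0998]
0.14 142 [0.495  0.141  0.1502] [0.4833 0.1174 0.1401] [0.5062 0.1583 0.1599]
0.16 183 [0.4958 0.1369 0.1702] [0.4827 0.1113 0.1602] [0.5075 0.1632 0.1799]
0.185 229 [0.4949 0.1359 0.1961] [0.4816 0.1049 0.185 ] [0.5079 0.1657 0.2053]
```

View pics/scenec.png

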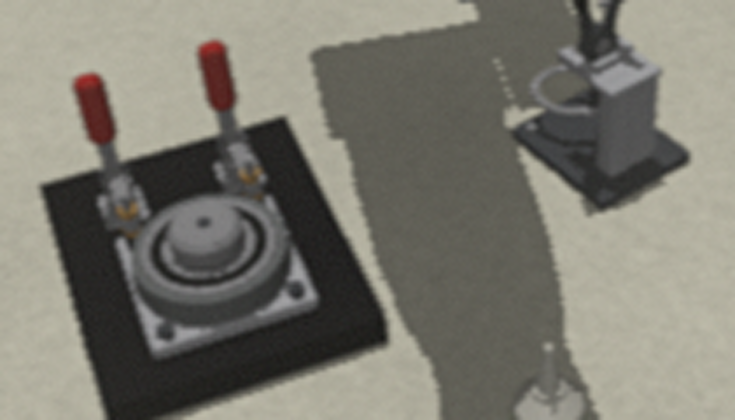

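View pics/sidec.png

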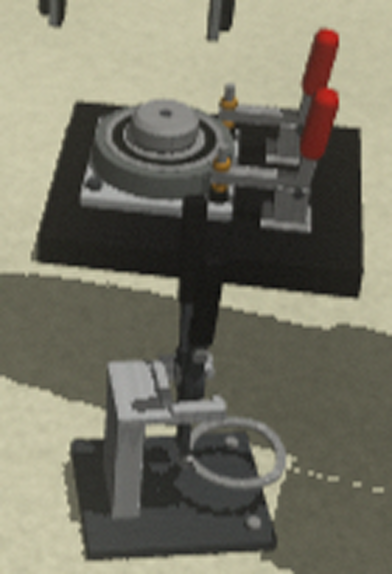

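```bash
cat >> h.py <<'E'
def disc(P,c,z0,z1,r):
    q=P.reshape(-1,3); q=q[np.isfinite(q[:,0])]
    return q[(np.hypot(q[:,0]-c[0],q[:,1]-c[1])<r)&(q[:,2]>z0)&(q[:,2]<z1)]
def circ(xy):
    A=np.c_[2*xy,np.ones(len(xy))]; s=np.linalg.lstsq(A,(xy**2).sum(1),rcond=None)[0]
    return s[:2],np.sqrt(s[2]+s[:2]@s[:2])
def shaft(P,c=(.53,-.173)):
    t=disc(P,c,.07,.09,.04); zt=np.median(t[t[:,2]>t[:,2].max()-.006][:,2])
    t=t[abs(t[:,2]-zt)<.0025].astype(np.float32)
    (x,y),r=cv2.minEnclosingCircle(t[:,:2].copy()); h=cv2.convexHull(t[:,:2].copy())[:,0]
    return zt,(x,y,r),t[:,:2].mean(0),circ(h.astype(float))
E
python3 - <<'E'
from h import *
for n in('scene','side'):
    D=np.load(n+'.npz');P=D['P'];print(n)
    print('shaft',shaft(P))
    b=disc(P,(.53,-.173),.050,.066,.06);print('bearing z',np.percentile(b[:,2],[10,50,90]).round(4))
    # base plate
    for nm,c,z0,z1,r in(('plate',(.51,-.173),.019,.028,.2),('foot',(.52,.135),.006,.0155,.1),('fork',(.51,.135),.086,.1,.06)):
        q=disc(P,c,z0,z1,r).astype(np.float32)
        print(nm,len(q),np.median(q[:,2]).round(4),cv2.minAreaRect(q[:,:2].copy()))
    for z in(.13,.14,.15,.16,.17,.18,.19,.2):
        q=disc(P,(.497,.134),z-.005,z+.005,.05)
        _,l,c=cv2.kmeans(q.astype(np.float32),2,None,(3,50,1e-6),5,cv2.KMEANS_PP_CENTERS)
        c=c[np.argsort(c[:,1])];d=c[1]-c[0]
        print(z,c[:,:2].round(4).tolist(),'mid',c.mean(0)[:2].round(4),'yaw',np.degrees(np.arctan2(-d[0],d[1])).round(1))
E
```

```text
scene
shaft (np.float64(0.07812118662072631), (0.5425782799720764, -0.17586283385753632, 0.024267004802823067), array([ 0.5431168 , -0.17568126], dtype=float32), (array([ 0.54251418, -0.17546908]), np.float64(0.022910136853420793)))
bearing z [0.0554 0.0575 0.06  ]
plate 3133 0.0243 ((0.5061322450637817, -0.17564156651496887), (0.2345438003540039, 0.18989726901054382), 0.5113977789878845)
foot 610 0.0093 ((0.5034505724906921, 0.13321039080619812), (0.11336387693881989, 0.09076286852359772), 14.389147758483887)
fork 274 0.0902 ((0.510574460029602, 0.1355942040681839), (0.06307632476091385, 0.050905730575323105), 15.154029846191406)
0.13 [[0.5027999877929688, 0.11919999867677689], [0.49639999866485596, 0.14249999821186066]] mid [0.4996 0.1308] yaw 15.5
0.14 [[0.504800021648407, 0.11460000276565552], [0.4950999915599823, 0.14589999616146088]] mid [0.5    0.1302] yaw 17.3
0.15 [[0.5059000253677368, 0.11400000005960464], [0.49619999527931213, 0.14800000190734863]] mid [0.5011 0.131 ] yaw 15.9
0.16 [[0.5051000118255615, 0.11129999905824661], [0.49410000443458557, 0.14910000562667847]] mid 
[... 1407 characters left out ...]
175, 0.12120000272989273], [0.4902999997138977, 0.15539999306201935]] mid [0.4959 0.1383] yaw 18.1
0.16 [[0.5015000104904175, 0.11940000206232071], [0.490200012922287, 0.156700000166893]] mid [0.4959 0.1381] yaw 16.9
0.17 [[0.5012000203132629, 0.11710000038146973], [0.4893999993801117, 0.15870000422000885]] mid [0.4953 0.1379] yaw 15.8
0.18 [[0.5006999969482422, 0.11540000140666962], [0.4893999993801117, 0.1599999964237213]] mid [0.495  0.1377] yaw 14.2
0.19 [[0.5005000233650208, 0.11429999768733978], [0.48840001225471497, 0.16120000183582306]] mid [0.4945 0.1378] yaw 14.4
0.2 [[0.5013999938964844, 0.11159999668598175], [0.48820000886917114, 0.16099999845027924]] mid [0.4948 0.1363] yaw 15.0
```

```bash
python3 -m crank '[1.68,-0.656,0,0,8.5,1.68,-0.656,0,0,8.5,1.68,-0.656,0,0,8.5,1.68,-0.656,0,0,8.5,1.68,-0.656,0,0,8.5,1.68,-0.656,0,0,8.5,1.68,-0.656,0,0,8.5,1.69,-0.656,0,0,8.5]' 60
python3 -m crank '[0,0,0,-0.12,8.5,0,0,0,-0.12,8.5,0,0,0,-0.12,8.5,0,0,0,-0.12,8.5,0,0,0,-0.12,8.5,0,0,0,-0.12,8.5,0,0,0,-0.12,8.5,0,0,0,-0.12,8.5,0,0,0,-0.12,8.5,0,0,0,-0.12,8.5]'
python3 -m crank '[0,0,0,-0.12,8.5,0,0,0,-0.12,8.5,0,0,0,-0.12,8.5,0,0,0,-0.12,8.5,0,0,0,-0.12,8.5,0,0,0,-0.033,8.5,0,0,0,0,8.5,0,0,0,0,8.5]'
python3 - <<'E'
from h import *
o=get_obs();print(np.round(o['q'],3),o['tcp_pos'],np.round(o['orientation'],4).tolist())
im,d=snapshot('wrist');cv2.imwrite('pics/w1.png',im[...,::-1])
np.savez('wrist',im=im,d=d,T=camera_model('wrist')['T']);m=camera_model('wrist');print(m['fx'],m['cx'],m['cy'],np.round(m['T'],3).tolist())
E
```

```text
clock: 0.77
tcp_pos: [0.4969, 0.1352, 0.231]
orientation: [[0.0, 1.0, -0.001], [1.0, -0.0, -0.0], [-0.0, -0.001, -1.0]]
force: [0.9, 0.3, 0.3]
grip_width: 0.085
gripper_force: 0.0
clock: 1.6
tcp_pos: [0.4973, 0.1345, 0.2309]
orientation: [[-0.934, 0.357, -0.001], [0.357, 0.934, -0.0], [0.001, -0.0, -1.0]]
force: [0.8, 0.1, -0.7]
grip_width: 0.0847
gripper_force: 0.0
clock: 2.27
tcp_pos: [0.4974, 0.1345, 0.231]
orientation: [[-0.966, -0.258, -0.001], [-0.258, 0.966, -0.0], [0.001, 0.0, -1.0]]
force: [-0.2, -0.6, 0.6]
grip_width: 0.0848
gripper_force: 0.0
[ 0.101  0.2   -0.058  1.314  0.    -0.159] [0.49738475 0.13448969 0.23103904] [[-0.9663, -0.2576, -0.0006], [-0.2576, 0.9663, -0.0], [0.0006, 0.0001, -1.0]]
325.19226210127806 280.048573627497 208.471780315397 [[-0.259, 0.926, 0.275, 0.427], [0.966, 0.248, 0.074, 0.115], [0.0, 0.285, -0.958, 0.374], [0.0, 0.0, 0.0, 1.0]]
```

View pics/w1.png

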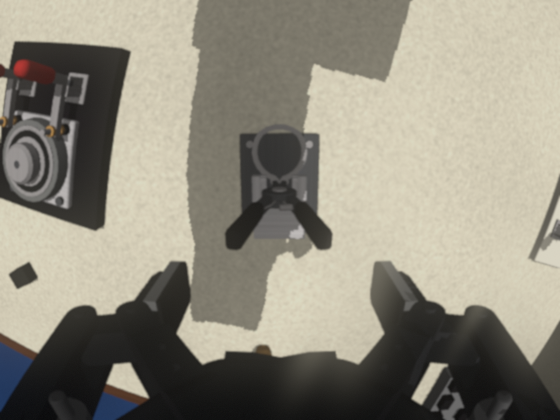

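The wrist view shows the handle tops at (238,237) and (320,237), symmetric between the fingers, and the clip at (278,152). I'll check the handle position from this view.

```bash
cat >> h.py <<'E'
def wcloud(d=None,m=None,im=None):
    if d is None:
        m=camera_model('wrist'); im,d=snapshot('wrist')
    v,u=np.mgrid[0:d.shape[0],0:d.shape[1]]
    x=(u-m['cx'])/m['fx']; y=(v-m['cy'])/m['fy']; r=np.hypot(x,y)+1e-9; t=np.tan(r)/r
    P=np.stack([x*t*d,y*t*d,d,np.ones_like(d)],-1)@np.array(m['T']).T
    P=P[...,:3].copy(); P[d==0]=np.nan
    return im,d,P
E
python3 - <<'E'
from h import *
m=camera_model('wrist');D=np.load('wrist.npz')
_,_,P=wcloud(D['d'],m,D['im'])
R=np.array(get_obs()['orientation']);c=np.array([.4975,.1345,0])
for z0,z1 in((.198,.21),(.185,.2),(.16,.18)):
    q=(disc(P,c[:2],z0,z1,.05)-c)@np.c_[-R[:,0],R[:,1],[0,0,1]]
    for s in(-1,1):
        k=q[q[:,1]*s>0];print(z0,s,len(k),k.mean(0).round(4),k.min(0).round(4),k.max(0).round(4))
print('shaft',shaft(P,(.54,-.173)))
# clip in holder
q=disc(P,(.47,.127),.03,.042,.045);print(len(q),cv2.minEnclosingCircle(q[:,:2].astype(np.float32)))
E
```

```text
0.198 -1 376 [-0.0048 -0.027   0.2027] [-0.0103 -0.0326  0.1981] [ 0.0021 -0.0221  0.2057]
0.198 1 378 [-0.0049  0.0235  0.2028] [-0.0105  0.0186  0.198 ] [0.0024 0.0288 0.2055]
0.185 -1 233 [-0.0071 -0.0237  0.1928] [-0.0105 -0.0313  0.185 ] [ 0.0024 -0.0199  0.2   ]
0.185 1 234 [-0.0073  0.0203  0.1928] [-0.0105  0.0166  0.185 ] [0.0018 0.0288 0.1999]
0.16 -1 228 [-0.007  -0.02    0.1706] [-0.0103 -0.0279  0.1601] [ 0.0024 -0.0158  0.18  ]
0.16 1 202 [-0.0073  0.0169  0.1704] [-0.0103  0.0132  0.1604] [0.002  0.0241 0.1795]
shaft (np.float64(0.07955342365531703), (0.5384292602539062, -0.17418472468852997, 0.024511102586984634), array([ 0.53772306, -0.1728714 ], dtype=float32), (array([ 0.53817256, -0.1743303 ]), np.float64(0.023690123313488045)))
880 ((0.46712544560432434, 0.12483847141265869), 0.03230659291148186)
```

```bash
python3 -m crank '[0.3,-0.12,0,0,8.5,0,0,0.9,0,8.5,0,0,0.9,0,8.5,0,0,0.9,0,8.5,0,0,0.9,0,8.5,0,0,0.9,0,8.5,0,0,0.9,0,8.5,0,0,0.9,0,8.5,0,0,0.9,0,8.5,0,0,0.3,0,8.5]' 60
python3 -m crank '[0,0,0,0,8.5,0,0,0,0,7.0,0,0,0,0,6.2,0,0,0,0,6.0,0,0,0,0,6.0]' 60
```

```text
clock: 3.15
tcp_pos: [0.4944, 0.1325, 0.1546]
orientation: [[-0.966, -0.259, -0.002], [-0.259, 0.966, -0.0], [0.002, 0.0, -1.0]]
force: [1.0, 1.0, -0.1]
grip_width: 0.085
gripper_force: 0.0
clock: 3.57
tcp_pos: [0.4953, 0.1327, 0.157]
orientation: [[-0.966, -0.259, 0.001], [-0.259, 0.966, 0.0], [-0.001, -0.0, -1.0]]
force: [-0.3, 0.0, 3.2]
grip_width: 0.0603
gripper_force: 3.2
```

```bash
python3 -m crank '[0,0,-0.05,0,5.5,0,0,-0.05,0,5.0,0,0,-0.05,0,4.5,0,0,0,0,4.5]' 60
python3 -m crank '[0,0,-0.05,0,4.0,0,0,-0.05,0,3.5,0,0,-0.05,0,2.5,0,0,0,0,2.0,0,0,0,0,2.0,0,0,0,0,2.0]' 60
python3 - <<'E'
from h import *
for n in('scene','side'):
    im,d,P=cloud(n);np.savez(''+n,im=im,P=P,d=d)
o=get_obs();print(np.round(o['force'],2),np.round(o['torque'],2),o['grip_width'],o['gripper_force'])
a=np.load('scene.npz')['im'][110:240,240:360,::-1];b=np.load('side.npz')['im'][210:350,290:400,::-1]
f=lambda i:cv2.resize(i,(400,460),interpolation=cv2.INTER_CUBIC)
cv2.imwrite('pics/g.png',np.hstack([f(a),f(b)]))
E
```

```text
clock: 3.9
tcp_pos: [0.4953, 0.1326, 0.1585]
orientation: [[-0.966, -0.259, 0.001], [-0.259, 0.966, 0.0], [-0.001, -0.0, -1.0]]
force: [-0.3, 0.9, 7.6]
grip_width: 0.0448
gripper_force: 5.9
clock: 4.4
tcp_pos: [0.4956, 0.1328, 0.1608]
orientation: [[-0.966, -0.259, 0.003], [-0.259, 0.966, 0.001], [-0.003, -0.0, -1.0]]
force: [-0.6, 0.0, 13.1]
grip_width: 0.0259
gripper_force: 59.6
[-1.03  1.39 13.42] [ 0.18  0.42 -0.03] 0.026323034328234168 59.611666202545166
```

View pics/g.png

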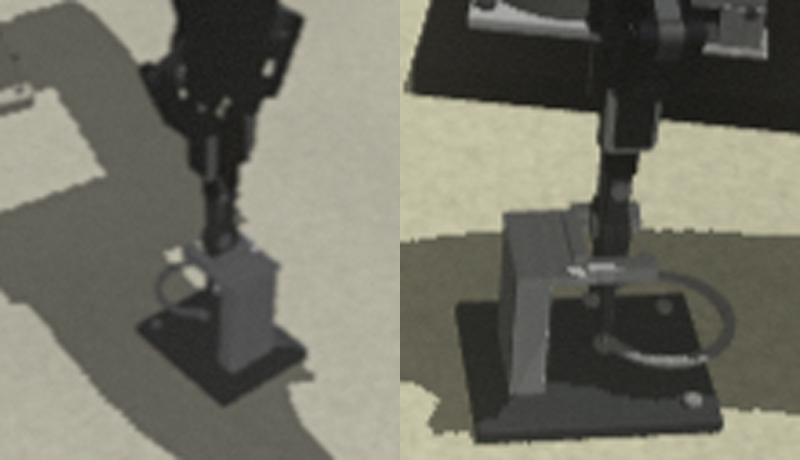

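The crops show the fingers on both sleeves and the clip spread and still in the fork. Now I'll lift 10 mm and check.

```bash
python3 -m crank '[0,0,-0.2,0,2.0,0,0,-0.2,0,2.0,0,0,-0.2,0,2.0,0,0,-0.2,0,2.0,0,0,-0.2,0,2.0,0,0,0,0,2.0,0,0,0,0,2.0]' 60
python3 - <<'E'
from h import *
o=get_obs();print(np.round(o['force'],2),np.round(o['torque'],2),o['grip_width'],o['tcp_pos'])
im,d,P=cloud('side')
q=disc(P,(.467,.126),.03,.06,.05);h,e=np.histogram(q[:,2],bins=np.arange(.03,.06,.002));print(h)
E
```

```text
clock: 5.08
tcp_pos: [0.4949, 0.1326, 0.1692]
orientation: [[-0.966, -0.259, -0.0], [-0.259, 0.966, -0.0], [0.0, 0.0, -1.0]]
force: [1.2, 0.4, -3.1]
grip_width: 0.0259
gripper_force: 59.3
[ 1.23  0.37 -3.09] [-0.04 -0.02 -0.02] 0.025922021506370338 [0.49492259 0.13255477 0.16922839]
[  0   0   0   0   0   1  13  97 153  17   1   2   6   2]
```

```bash
python3 -m crank '[0.5,0,0,0,2.0,0.6,0,0,0,2.0,0.6,0,0,0,2.0,0.6,0,0,0,2.0,0.6,0,0,0,2.0,0.6,0,0,0,2.0,0.6,0,0,0,2.0,0.5,0,0,0,2.0,0.4,0,0,0,2.0,0,0,0,0,2.0]' 60
python3 -m crank '[0,0,-0.4,0,2.0,0,0,-1,0,2.0,0,0,-1,0,2.0,0,0,-1,0,2.0,0,0,-1,0,2.0,0,0,-1,0,2.0,0,0,-1,0,2.0,0,0,-1,0,2.0,0,0,-0.5,0,2.0,0,0,0,0,2.0]' 60
python3 - <<'E'
from h import *
o=get_obs();print(np.round(o['force'],2),np.round(o['torque'],2),o['grip_width'],o['tcp_pos'],np.round(o['q'],2))
R=np.array(o['orientation']);g=np.array([.539,-.173])
# clip centre nominal: 28.7 along tool +x
c=o['tcp_pos'][:2]+.0287*R[:2,0];print('clip nominal',c,'move tool xy cm',(g-c)@R[:2,:2]*100)
E
```

```text
clock: 5.97
tcp_pos: [0.4458, 0.1194, 0.1694]
orientation: [[-0.966, -0.259, -0.0], [-0.259, 0.966, -0.0], [0.0, -0.0, -1.0]]
force: [0.9, 0.3, -3.0]
grip_width: 0.0262
gripper_force: 59.3
clock: 6.8
tcp_pos: [0.4473, 0.1197, 0.2494]
orientation: [[-0.966, -0.259, 0.002], [-0.259, 0.966, 0.0], [-0.002, -0.0, -1.0]]
force: [0.4, 0.2, -4.0]
grip_width: 0.0259
gripper_force: 59.3
[ 0.37  0.15 -4.03] [ 0.05  0.02 -0.05] 0.025885402338730917 [0.44727386 0.11968183 0.24940548] [ 0.08  0.1  -0.13  1.34 -0.   -0.18]
clip nominal [0.41955546 0.11224024] move tool xy cm [ -4.13996838 -30.64555866]
```

```bash
python3 -m crank '[-0.1,-0.7,0,0,2.0,-0.2,-1.5,0,0,2.0,-0.2,-1.5,0,0,2.0,-0.2,-1.5,0,0,2.0,-0.2,-1.5,0,0,2.0,-0.2,-1.5,0,0,2.0,-0.2,-1.5,0,0,2.0,-0.2,-1.5,0,0,2.0,-0.2,-1.5,0,0,2.0,-0.2,-1.5,0,0,2.0]' 60
python3 -m crank '[-0.2,-1.5,0,0,2.0,-0.2,-1.5,0,0,2.0,-0.2,-1.5,0,0,2.0,-0.2,-1.5,0,0,2.0,-0.2,-1.5,0,0,2.0,-0.2,-1.5,0,0,2.0,-0.2,-1.5,0,0,2.0,-0.3,-1.5,0,0,2.0,-0.3,-1.5,0,0,2.0,-0.1,-1.5,0,0,2.0]' 60
python3 -m crank '[-0.1,-0.9,0,0,2.0,-0.14,-0.55,0,0,2.0,0,0,0,0,2.0,0,0,0,0,2.0]'
cat >> h.py <<'E'
def ring(P,c,zc,tol=.004):
    q=disc(P,c,zc-tol,zc+tol,.043)
    return q
E
python3 - <<'E'
from h import *
o=get_obs();R=np.array(o['orientation']);c=o['tcp_pos'][:2]+.0287*R[:2,0];print(o['tcp_pos'],'clip nominal',c,np.round(o['force'],1))
for n in('scene','side','wrist'):
    im,d,P=cloud(n) if n!='wrist' else wcloud()
    np.savez(n,im=im,P=P,d=d)
    q=disc(P,c,.10,.145,.045);h,e=np.histogram(q[:,2],bins=np.arange(.1,.146,.003));print(n,h)
    try:print(shaft(P,(.539,-.173)))
    except Exception as e:print(e)
a=np.load('scene.npz')['im'][130:290,110:270,::-1];b=np.load('side.npz')['im'][90:250,260:420,::-1]
f=lambda i:cv2.resize(i,(400,400),interpolation=cv2.INTER_CUBIC)
cv2.imwrite('pics/hov.png',np.hstack([f(a),f(b)]));cv2.imwrite('pics/hw.png',np.load('wrist.npz')['im'][...,::-1])
E
```

```text
clock: 7.63
tcp_pos: [0.5019, -0.0138, 0.2474]
orientation: [[-0.966, -0.259, -0.001], [-0.259, 0.966, 0.0], [0.001, 0.0, -1.0]]
force: [1.6, 0.8, -1.8]
grip_width: 0.0263
gripper_force: 59.3
clock: 8.47
tcp_pos: [0.5618, -0.1534, 0.2482]
orientation: [[-0.966, -0.259, 0.0], [-0.259, 0.966, 0.0], [-0.0, 0.0, -1.0]]
force: [-0.4, 0.1, -2.7]
grip_width: 0.0265
gripper_force: 59.3
clock: 8.8
tcp_pos: [0.567, -0.1654, 0.2481]
orientation: [[-0.966, -0.259, -0.0], [-0.259, 0.966, 0.0], [0.0, 0.0, -1.0]]
force: [-0.7, -1.0, -2.4]
grip_width: 0.026
gripper_force: 59.3
[ 0.56699401 -0.16537108  0.24814592] clip nominal [ 0.5392734  -0.17280463] [-0.7 -1.  -2.4]
scene [ 0  0  0  0  0  0  2 66 71  5  3  8  8  7  8]
(np.float64(0.07823496754202403), (0.5423354506492615, -0.17569184303283691, 0.024399854242801666), array([ 0.54404944, -0.17484213], dtype=float32), (array([ 0.54245072, -0.17521401]), np.float64(0.023177919846207748)))
side [  0   0   0   0   0   0   0  40 132   6   5   6   7   4  10]
(np.float64(0.07909515617888696), (0.5371385216712952, -0.17112156748771667, 0.026049358770251274), array([ 0.5386172 , -0.17053913], dtype=float32), (array([ 0.53862313, -0.17147452]), np.float64(0.02403075120105896)))
wrist [   0    0    0    0    0    0    0   16 1266   67    5   21   25   22
   19]
(np.float64(0.07956873930267233), (0.5384806990623474, -0.17567871510982513, 0.024210287258028984), array([ 0.53809273, -0.1761128 ], dtype=float32), (array([ 0.53863475, -0.17586919]), np.float64(0.023473983506376143)))
```

View pics/hov.png

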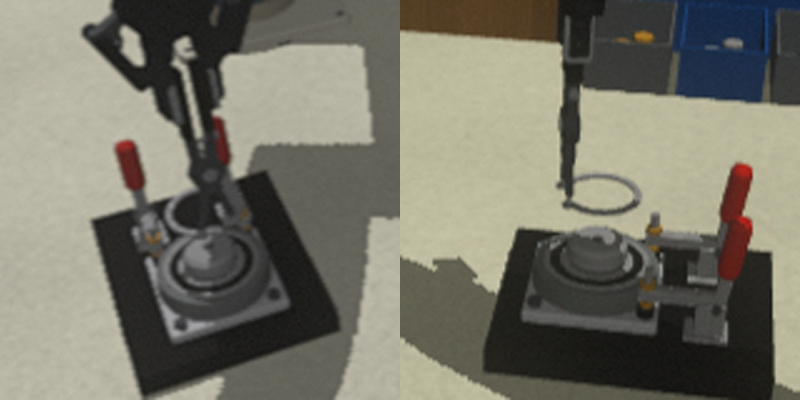

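View pics/hw.png

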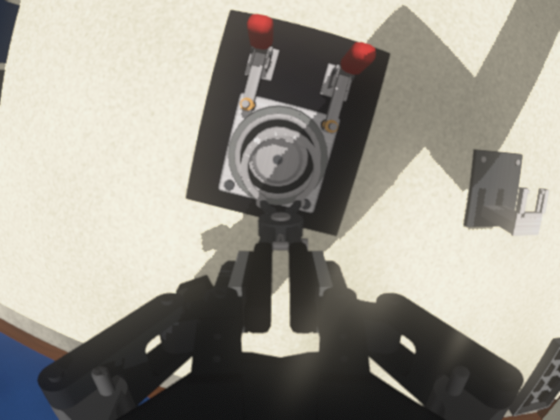

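The hover views show the clip spread as a ring above and around the shaft: side at (600,195) of the crop, wrist at about (278,155). Next is the ring-to-shaft offset within each camera.

```bash
cat >> h.py <<'E'
from scipy.optimize import least_squares
def ringfit(P,c,R,zlo,zhi):
    q=disc(P,c,zlo,zhi,.045); t=(q[:,:2]-c)@R[:2,:2]   # tool axes; pliers at -x
    t=t[t[:,0]>-.017]
    f=lambda p:np.hypot(t[:,0]-p[0],t[:,1]-p[1])-p[2]
    s=least_squares(f,[0,0,.03],loss='soft_l1',f_scale=.002).x
    a=np.abs(f(s)); rr=f(s)+s[2]
    return s*1e3,np.percentile(rr,[3,97])*1e3,len(t),np.median(q[:,2])*1e3
def shaftfit(P,c,R,tol=.0015):
    t=disc(P,c,.07,.09,.03); zt=np.median(t[t[:,2]>.0765][:,2])
    t=t[abs(t[:,2]-zt)<tol]; t=((t[:,:2]-c)@R[:2,:2]).astype(np.float32)
    h=cv2.convexHull(t)[:,0].astype(float)
    s=least_squares(lambda p:np.hypot(h[:,0]-p[0],h[:,1]-p[1])-p[2],[0,0,.021],loss='soft_l1',f_scale=.001).x
    return s*1e3,t.mean(0)*1e3,zt*1e3,len(t)
E
python3 - <<'E'
from h import *
o=get_obs();R=np.array(o['orientation']);c=o['tcp_pos'][:2]+.0287*R[:2,0]
np.set_printoptions(precision=2,suppress=True)
for n in('scene','side','wrist'):
    P=np.load(n+'.npz')['P'];r=ringfit(P,c,R,.119,.130)
    print(n,'ring',r)
    for tol in(.001,.002):
        s=shaftfit(P,c,R,tol);print('   shaft',s)
E
```

```text
scene ring (array([-1.73, -1.03, 30.12]), array([27.3 , 33.24]), 90, np.float64(124.07173980257046))
   shaft (array([-2.13, -3.82, 21.29]), array([-2.35, -3.92], dtype=float32), np.float64(78.37866437858143), 121)
   shaft (array([-2.01, -3.61, 22.83]), array([-3.  , -4.16], dtype=float32), np.float64(78.37866437858143), 179)
side ring (array([ 0.64,  1.54, 30.06]), array([26.75, 33.23]), 138, np.float64(125.06344891358128))
   shaft (array([ 0.08,  1.2 , 22.76]), array([-0.13,  0.84], dtype=float32), np.float64(79.1496564068398), 128)
   shaft (array([ 0.53,  1.04, 24.11]), array([0.6 , 1.42], dtype=float32), np.float64(79.1496564068398), 197)
wrist ring (array([ 1.05, -0.62, 29.93]), array([27.26, 32.58]), 1082, np.float64(125.91223891133669))
   shaft (array([ 1.71, -3.92, 22.3 ]), array([ 1.65, -3.76], dtype=float32), np.float64(79.593907302764), 1299)
   shaft (array([ 1.63, -3.29, 23.17]), array([ 2.01, -3.55], dtype=float32), np.float64(79.593907302764), 1680)
```

```bash
python3 -m crank '[0,-0.1,0.3,0,2.0,0,-0.1,0.6,0,2.0,0,0,0.7,0,2.0,0,0,0.7,0,2.0,0,0,0.6,0,2.0,0,0,0.5,0,2.0,0,0,0.2,0,2.0,0,0,0,0,2.0,0,0,0,0,2.0]' 60
python3 - <<'E'
from h import *
o=get_obs();R=np.array(o['orientation']);c=o['tcp_pos'][:2]+.0287*R[:2,0]
np.set_printoptions(precision=2,suppress=True);print(np.round(o['force'],1))
for n in('scene','side','wrist'):
    im,d,P=cloud(n) if n!='wrist' else wcloud()
    np.savez(n,im=im,P=P,d=d)
    q=disc(P,c,.07,.11,.045);print(n,np.histogram(q[:,2],bins=np.arange(.07,.11,.002))[0])
    print('ring',ringfit(P,c,R,.0845,.094))
    for tol in(.001,.002):
        s=shaftfit(P,c,R,tol);print('   shaft',s)
E
```

```text
clock: 9.7
tcp_pos: [0.5676, -0.1674, 0.2123]
orientation: [[-0.966, -0.259, 0.0], [-0.259, 0.966, -0.0], [-0.0, -0.0, -1.0]]
force: [0.1, -0.5, -2.4]
grip_width: 0.0264
gripper_force: 59.3
[ 0.1 -0.5 -2.4]
scene [10 12 18 56 80 13  1  5 54 70 11  1  2  3  5  4  3  4  4]
ring (array([-1.99, -0.35, 30.21]), array([27.14, 32.94]), 92, np.float64(88.12053187261998))
   shaft (array([-3.23, -1.73, 21.57]), array([-4.53,  0.01], dtype=float32), np.float64(78.81875925916692), 87)
   shaft (array([-2.5 , -0.91, 22.04]), array([-2.32, -0.88], dtype=float32), np.float64(78.81875925916692), 134)
side [ 15  18  33  34  98  31   2   2  17 103  46   1   2   5   1   6   5   6
   3]
ring (array([ 0.5 ,  2.18, 30.  ]), array([26.21, 34.3 ]), 130, np.float64(89.35789268543436))
   shaft (array([ 0.46,  3.1 , 22.06]), array([ 1.3 , -0.47], dtype=float32), np.float64(79.43729713570869), 99)
   shaft (array([ 0.44,  3.11, 22.43]), array([ 0.94, -0.05], dtype=float32), np.float64(79.43729713570869), 134)
wrist [  10    1   77  323 1361  709    0    0   10  572  763    4    0   13
   12   13   18   15   14]
ring (array([ 0.89, -0.7 , 29.92]), array([27.25, 32.59]), 1082, np.float64(90.13296958144606))
   shaft (array([ 1.89, -0.75, 22.12]), array([ 2.04, -0.88], dtype=float32), np.float64(79.70804884948186), 1662)
   shaft (array([ 2.09, -1.13, 23.14]), array([ 2.18, -0.89], dtype=float32), np.float64(79.70804884948186), 2121)
```

```bash
python3 -m crank '[0.08,0,0,0,2.0,0,0,0.2,0,2.0,0,0,0.3,0,2.0,0,0,0.3,0,2.0,0,0,0.3,0,2.0,0,0,0.1,0,2.0,0,0,0,0,2.0,0,0,0,0,2.0]' 60
python3 - <<'E'
from h import *
o=get_obs();R=np.array(o['orientation']);c=o['tcp_pos'][:2]+.0287*R[:2,0]
np.set_printoptions(precision=2,suppress=True);print(o['force'],o['torque'])
D=np.load('wrist.npz')['P'];q=disc(D,c,.0845,.094,.045);t=(q[:,:2]-c)@R[:2,:2]
print('prev tilt',np.linalg.lstsq(np.c_[t,np.ones(len(t))],q[:,2],rcond=None)[0]*1e3)
im,d,P=wcloud()
q=disc(P,c,.065,.09,.036);q=q[np.hypot(*(q[:,:2]-c).T)>.0275];print(np.histogram(q[:,2],bins=np.arange(.065,.09,.001))[0])
print(ringfit(P[:],c,R,.0745,.0779),shaftfit(P,c,R,.002))
t=disc(P,c,.0735,.083,.045);t=(t[:,:2]-c)@R[:2,:2]
r=np.hypot(*t.T); print('ring only',np.histogram(r*1e3,bins=np.arange(18,36,1))[0])
E
```

```text
clock: 10.52
tcp_pos: [0.5668, -0.1676, 0.2002]
orientation: [[-0.966, -0.259, -0.0], [-0.259, 0.966, 0.0], [0.0, 0.0, -1.0]]
force: [0.8, 0.0, -1.8]
grip_width: 0.0262
gripper_force: 59.3
[ 0.75  0.04 -1.82] [ 0.   -0.01  0.02]
prev tilt [ 0.34  0.65 90.09]
[  0   0   0   0   0   0   0   0   0   4   6 182 611 403  32   0   0   0
   4   5   8   4   4   9]
(array([ 1.2 , -0.69, 28.08]), array([22.12, 32.48]), 971, np.float64(77.20962465352666)) (array([ 0.04,  0.04, 29.83]), array([ 1.44, -0.34], dtype=float32), np.float64(79.3737575786168), 2750)
ring only [168 181 168 176 188 178 109  47  47 123 219 232 236 218 177  74  11]
```

```bash
cat > gap.py <<'E'
from h import *
np.set_printoptions(precision=2,suppress=True)
def run(zr,zs=.0783,snap=True):
    o=get_obs();R=np.array(o['orientation']);c=o['tcp_pos'][:2]+.0287*R[:2,0];print('F',o['force'],'M',o['torque'],o['tcp_pos'][2])
    for n in('wrist','scene','side'):
        im,d,P=wcloud() if n=='wrist' else cloud(n)
        if n=='wrist':k=np.array([1.2,-.6])*1e-3
        elif n=='scene':k=np.array([-1.5,-.5])*1e-3
        else:k=np.array([.5,2.2])*1e-3
        q=disc(P,c,.05,.09,.045);t=(q[:,:2]-c)@R[:2,:2]
        r=np.hypot(*(t-k).T)
        a=t[(r>.0266)&(abs(q[:,2]-zr)<.003)&(t[:,0]>-.017)&(r<.036)]
        f=lambda p:np.hypot(a[:,0]-p[0],a[:,1]-p[1])-p[2]
        s=least_squares(f,[*k,.03],loss='soft_l1',f_scale=.002).x*1e3
        b=t[(r<.0245)&(q[:,2]>zs-(.0013 if n=='scene' else 0))].astype(np.float32);h=cv2.convexHull(b)[:,0].astype(float)
        w=least_squares(lambda p:np.hypot(h[:,0]-p[0],h[:,1]-p[1])-p[2],[*k,.021],loss='soft_l1',f_scale=.001).x*1e3
        print(n,'ring',s,len(a),'shaft',w,b.mean(0)*1e3,len(b),'diff',w[:2]-s[:2])
E
python3 -c "
import gap;gap.run(.077)"
```

```text
F [ 0.49 -0.83 -2.92] M [-0.01 -0.06 -0.03] 0.20033594085536502
wrist ring [ 1.07 -0.58 29.91] 1086 shaft [ 1.04 -0.69 22.65] [ 1.23 -0.68] 2194 diff [-0.03 -0.1 ]
scene ring [-1.47 -0.19 30.3 ] 80 shaft [-2.72 -1.62 20.98] [-2.97 -3.8 ] 120 diff [-1.25 -1.43]
side ring [ 0.06  1.91 30.43] 118 shaft [ 0.05  1.9  22.22] [-0.37  2.56] 168 diff [-0.02 -0.01]
```

```bash
python3 -m crank '[0,0,0.2,0,2.0,0,0,0.2,0,2.0,0,0,0.2,0,2.0,0,0,0.2,0,2.0,0,0,0.2,0,2.0,0,0,0.1,0,2.0,0,0,0,0,2.0,0,0,0,0,2.0]' 60
python3 - <<'E'
from h import *
for i in range(2):
    o=get_obs();print(np.round(o['force'],2),np.round(o['torque'],3),o['tcp_pos'].round(4) if hasattr(o['tcp_pos'],'round') else o['tcp_pos']);snapshot('wrist')
E
```

```text
clock: 11.38
tcp_pos: [0.5668, -0.1676, 0.1892]
orientation: [[-0.966, -0.259, -0.0], [-0.259, 0.966, 0.0], [0.0, 0.0, -1.0]]
force: [0.0, 0.1, -2.4]
grip_width: 0.026
gripper_force: 59.3
[ 0.04  0.14 -2.45] [-0.026  0.    -0.051] [ 0.5668 -0.1676  0.1892]
[ 0.69 -0.21 -2.81] [-0.01   0.021 -0.02 ] [ 0.5668 -0.1676  0.1893]
```

```bash
python3 -m crank '[0,0,0.1,0,2.0,0,0,0.1,0,2.0,0,0,0.1,0,2.0,0,0,0,0,2.0]'
python3 -m crank '[0,0,0.05,0,2.0,0,0,0,0,2.0,0,0,0,0,2.0]'
python3 -m crank '[0,0,0.05,0,2.0,0,0,0,0,2.0,0,0,0,0,2.0]'
```

```text
clock: 11.82
tcp_pos: [0.5667, -0.1675, 0.186]
orientation: [[-0.966, -0.259, -0.0], [-0.259, 0.966, 0.0], [0.0, 0.0, -1.0]]
force: [-0.1, 1.1, -3.2]
grip_width: 0.0259
gripper_force: 59.3
clock: 12.07
tcp_pos: [0.5668, -0.1676, 0.1857]
orientation: [[-0.966, -0.259, -0.0], [-0.259, 0.966, 0.0], [0.0, 0.0, -1.0]]
force: [-0.8, 1.0, -2.6]
grip_width: 0.0262
gripper_force: 59.3
clock: 12.32
tcp_pos: [0.5668, -0.1676, 0.1853]
orientation: [[-0.966, -0.259, 0.0], [-0.259, 0.966, 0.0], [-0.0, 0.0, -1.0]]
force: [0.9, 0.2, -2.9]
grip_width: 0.0265
gripper_force: 59.3
```

```bash
python3 -m crank '[0,0,0.05,0,2.0,0,0,0,0,2.0,0,0,0,0,2.0]'
```

```text
clock: 12.57
tcp_pos: [0.5668, -0.1676, 0.1848]
orientation: [[-0.966, -0.259, 0.0], [-0.259, 0.966, -0.0], [-0.0, -0.0, -1.0]]
force: [0.4, -0.8, -3.0]
grip_width: 0.0259
gripper_force: 59.3
```

```bash
python3 -m crank '[0,0,0.05,0,2.0,0,0,0,0,2.0,0,0,0,0,2.0]' | grep -E 'tcp|^force'
```

```text
tcp_pos: [0.5669, -0.1676, 0.1847]
force: [0.3, 1.6, 1.9]
```

```bash
python3 -m crank '[0,0,0.05,0,2.0,0,0,0,0,2.0,0,0,0,0,2.0]' | grep -E 'tcp|^force'
```

```text
tcp_pos: [0.5671, -0.1676, 0.1846]
force: [-0.1, 0.4, 6.7]
```

```bash
python3 -m crank '[0,0,-0.03,0,2.0,0,0,0,0,2.0,0,0,0,0,2.0,0,0,0,0,2.0]' | grep -E 'tcp|force|width'
python3 - <<'E'
import gap;gap.run(.0615)
from h import *
im,_=snapshot('wrist');cv2.imwrite('pics/fin.png',cv2.resize(im[90:270,190:370,::-1],(560,560),interpolation=cv2.INTER_CUBIC))
E
```

```text
tcp_pos: [0.5671, -0.1676, 0.1846]
force: [-0.0, 0.2, 6.3]
grip_width: 0.0263
gripper_force: 60.2
F [-0.02  0.23  6.32] M [0.26 0.21 0.03] 0.18461888585595226
wrist ring [ 1.61 -0.65 30.8 ] 1599 shaft [ 1.11 -0.69 22.82] [ 1.46 -0.72] 2458 diff [-0.51 -0.05]
scene ring [ 0.11 -0.12 30.46] 56 shaft [-2.66 -0.9  21.99] [-1.83 -7.71] 101 diff [-2.78 -0.78]
side ring [-0.12  1.92 31.36] 89 shaft [ 0.35  2.95 21.98] [0.67 3.75] 159 diff [0.47 1.03]
```

View pics/fin.png

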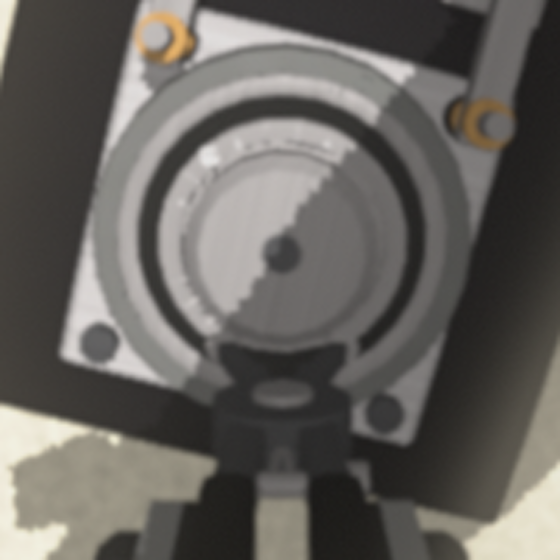

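The final view shows the clip on the bearing's inner ring, around the shaft at (280,255) of the crop and roughly concentric with it. I'll ease the press slightly.

```bash
python3 -m crank '[0,0,-0.03,0,2.0,0,0,0,0,2.0,0,0,0,0,2.0,0,0,0,0,2.0]' | grep -E 'tcp|force|width'
python3 - <<'E'
from h import *
for i in range(5):
    o=get_obs();print(np.round(o['force'],2),np.round(o['torque'],2),np.round(o['tcp_pos'],4));snapshot('wrist')
E
```

```text
tcp_pos: [0.567, -0.1676, 0.1846]
force: [-0.6, 1.1, 5.7]
grip_width: 0.0262
gripper_force: 60.1
[-0.57  1.12  5.65] [0.18 0.03 0.  ] [ 0.567  -0.1676  0.1846]
[0.8  1.37 4.87] [0.22 0.13 0.02] [ 0.567  -0.1676  0.1846]
[1.01 0.78 3.7 ] [ 0.2   0.05 -0.03] [ 0.567  -0.1676  0.1847]
[0.42 1.61 4.73] [ 0.24  0.09 -0.07] [ 0.567  -0.1676  0.1846]
[0.44 1.71 5.39] [ 0.21  0.08 -0.02] [ 0.567  -0.1676  0.1846]
```

```bash
python3 -c "
from bench import close_job;print(close_job())"
```

```text
the job is handed in; nothing more can be done
None
```

The circlip is held spread around the shaft, resting on the bearing level with the groove with about 7.5 N of press; the pliers are still squeezed, nothing else was touched, and the job is handed in (no verdict was returned).

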